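# Press a glued trivet: touch, then a quarter turn

### The arm

A 6-joint arm with a two-finger parallel gripper is mounted at the origin on the work surface. World frame = base frame: x ahead of the robot, y to its left, z up, the work surface at z = 0. Lengths are in m, angles in degrees, forces in N, time in s.
With the tool pointing down it reaches from about 0.4 to 0.825 m from the base axis. Payload 7 kg.
Tool frame: the origin (TCP) lies at the very end of the fingers, on their centre line; the grasp point (between the pads) lies 19 mm behind it (r.hold_point_z is the distance from the TCP to the grasp point, in m); x points along the fingers, y is the direction in which the jaws open and shut, and the axes are right-handed (so a half turn about x gives the same grasp; the last joint's range is limited). The gripper opens to 88 mm and grips with 3 to 60 N. Pads are 19 mm wide; open, the fingers measure 130 mm over their backs; the gripper's body (78 mm by 193 mm) begins 47 mm behind the grasp point.
Start: joints at [88.413, 20.546, 0.682, 0, -70.136, -16.507], TCP at [0.21, 0.642, 0.227] pointing down, gripper open.
Joint ranges: [-176.03, 176.03], [-82.01, 121.73], [-58.28, 71.71], [-173.87, 95.51], [-174.79, -0.11], [-173.66, 173.66]. Speed limits (degrees/s): [136.94, 136.94, 172.46, 180, 180, 180].

### API

Orientations are given as [roll, pitch, yaw] about the fixed x, y, z axes, in that order (R = Rz(yaw) Ry(pitch) Rx(roll)).
In Python, from plant import r gives the robot as it stands. The module is installed in compiled form; this text tells all that it offers.
- The arm moves only by the shell command python3 -m creep 'ROWS' [FORCE]. ROWS is JSON, a list of rows, each a list of 7 numbers: the turn, a rotation vector about the tool's x, y, z in rad, then the shift along the tool's x, y, z in cm, then the opening in per cent of the stroke, from 0 (shut) to 100 (fully open). In form: [[rx, ry, rz, x, y, z, fingers], ...]. A call has 1 to 8 rows; each row shifts and turns the commanded pose from where the row before left it, along the tool's axes as they then stand; what a row does not reach is not made up. A row lasts 1/10 s, in which the tool goes at most 50 mm and 8.59 degrees, less where a joint would pass 70% of its speed; a pose out of reach is approached as far as the arm can. A call is refused whole if a number of a shift passes 5 or a number of a turn 0.15, either way. A call with a gripper value outside its range is refused whole. The fingers move at their own pace and stop on an object; FORCE is the grip in N (left out, the last holds). Time passes only in rows, so rows that do not move let the fingers close. It gives the time, the measured TCP pose, the force and the opening at its end, in the units of the state.
- r.get_state(): the state, without advancing time (a new reading comes with each control period).
- r.capture(name): name is "scene" or "side" or "wrist"; returns (picture, depth): 420x560x3 uint8, blue, green, red; 420x560 float32, m along the optical axis (not along the pixel's ray), 0 where there is no reading.
- r.camera_info(name): a dict with "fovy" (degrees; the focal length in pixels is half the picture's height over the tangent of half this angle, whatever the lens; pixels are square), "cx", "cy" (the principal point, pixels), "camera_from_world" (4x4, takes a point from world to camera coordinates). Camera axes: x right, y down, z forward; pixel columns grow to the right and rows downward; lengths in m; the calibration is good to about 2 mm. A picture is of the moment at which its call begins: read the wrist's pose just before it. camera_info takes no time and is no camera call; for the wrist camera it gives the pose at the moment of the call.
- r.close_job(): hands the job in, once; it reports no verdict.
Trained networks look in the newest picture that a camera, given by its name, has taken for a name from the list of things; names that differ only in an ending like _2 or _b are one class to them, and where a whole thing is asked for, a point or a joint stands for the part that bears it (a point fixed in the world has none). Each returns a list of dicts, best first, with "score" (0 to 1); they miss things now and then, are a little off and sometimes report something else, mostly with a low value. They report only what shows in the picture. A call takes as long as a camera call. They do not tell look-alikes from the thing itself.
- r.look_for(query, camera): "rect" ([left, top, right, bottom] in pixels, round what is visible of it).
- r.masks_of(query, camera): "pixels" (420x560 bool, what is visible of it) and "rect" ([left, top, right, bottom] in pixels, round what is visible of it).
The state is a dict: "time_s": time; "joints": joint angles; "qd": joint speeds; "joint_torque": joint torques, N m; "tcp_pos": TCP position; "eef_rot": TCP orientation; "contact_force": force on the tool from outside, world axes, zero at the start; "moment": the same for the moment, N m; "gripper_width": finger opening in m.
Only numpy, scipy, OpenCV 4.12 (cv2) and the standard library are available. Lean on these libraries where they do the work, as an engineer would, in place of code of your own. Each camera call takes 0.05 s, during which the arm holds its last target. There are 200 camera calls.

### The job

Finish the glued trivet: lay the terracotta tile flat and square on the bamboo spacer between the tray's corner posts, then push the tray fully home under the screw press. Then turn the cross handle clockwise until the rubber foot just touches the tile, add a further quarter turn, and leave it there; never go half a turn past the touch, and leave the cups, jar, tong and bowl where they are.

Things in the scene. Friction and masses are not known exactly. Their poses are not given: they have to be found in the camera images.
- tile: Terracotta tile to be laid on top: 60 mm (x) by 110 mm (y) by 16 mm (z), 0.2 kg, starts lying flat on the table. Origin at the centre of its underside.
- bamboo_spacer: Pale bamboo slab, 60 (x) by 110 (y) by 10 mm, already lying in the tray pocket on the cork base; its top is 30 mm above the pocket floor. Origin at the centre of its underside.
- cork_base: Cork slab, 60 (x) by 110 (y) by 20 mm, already in the pocket under the spacer, loose. Origin at the centre of its underside.
- press: Small screw press, fixed to the table: a wooden base 130 (x) by 440 (y) by 20 mm, a steel column at its +y end and a green arm (between 126 and 166 mm above the table) that reaches back over the tray. Origin on the table under the screw axis. The tray runs along the press's own +y; the base spans y = -320 to +120 mm. The arm was clamped on the column at a height that varies by 8 mm, and will not move.
- tray (a joint): Slide of the plywood tray on the base along the press's +y: 0 = fully out (as at the start: the pocket lies 160 mm short of the screw axis), 0.16 = home against the stop, under the screw. It stays where it is left; it takes about 2 to 4 N to push.
- pocket (a point): Centre of the pocket floor (top face of the tray, 32 mm above the table); axes as the press's: x across, y along the tray's run. Four aluminium corner posts rise 40 mm above the pocket floor (72 mm above the table, so the seated tile stands 6 mm proud of them) and leave 66 (x) by 116 mm (y) between them; the long sides are open for fingers over the middle 84 mm.
- push_plate (a point): Middle of the outer (-y) face of the dark wooden push plate that stands across the -y end of the tray, 80 mm wide (x), 12 mm thick, its top 88 mm above the table; this point is 70 mm above the table and 136 mm to -y of the pocket centre. Push here towards the press's +y.
- handle (a joint): Turn of the cross handle about the vertical screw axis, rad, growing clockwise seen from above. Each full clockwise turn lowers screw, handle and foot together by 20 mm. It starts between 0 and 2.2 and can turn to 10.5; stays where it is left; about 0.13 N m to turn (2.5 N at 50 mm). The bar's red-ball end points along the press's own +x at 0 (and turns clockwise from there).
- handle_hub (a point): Centre of the handle bar, on the screw axis; axes turn with the handle, x along the bar to the red ball. Hub 32 mm across and 26 mm high, its top 13 mm above this point; the steel bar is a 12 mm thick rod, with a ball of 24 mm at each end, 68 mm from the axis; overall 160 mm. Nothing stands within 120 mm at the bar's height; the green arm's top is at least 20 mm below the bar throughout.
- red_ball (a point): Centre of the red ball on one end of the handle bar (the other end has a black ball), 68 mm from the axis.
- foot_face (a point): Centre of the underside of the black rubber foot (48 mm across) at the screw's lower end. It touches the seated tile's top when this point is 78 mm above the table (tile top = 46 mm above the pocket floor).
- foot (a joint): How far the sprung foot has been pushed up into the screw, m: 0 until it touches, then growing by 20 mm for each turn of the handle past the touch (2 N per mm, preloaded by 1 N), at most 0.012. A quarter turn past the touch gives 0.005.
- cup0: Terracotta-brown cup, 72 mm across, 70 mm high, on the cork turntable on the cedar crate to the left; leave alone. Origin under its base.
- cup1: Terracotta-brown cup, 72 mm across, 70 mm high, on the cork turntable on the cedar crate to the left; leave alone. Origin under its base.
- cup2: Terracotta-brown cup, 72 mm across, 70 mm high, on the cork turntable on the cedar crate to the left; leave alone. Origin under its base.
- glass_jar: Glass jar with a steel screw lid, 80 mm across, 120 mm high, standing on the table; leave alone. Origin under its base.
- bamboo_tong: Bamboo tong, 160 mm long, 12 mm high, lying on the table; leave alone. Origin under its middle.
- sugar_bowl: White bowl, 100 mm across, 50 mm high, on the table; leave alone. Origin under its base.
Mind the look-alikes: they are no part of the job. Several things look just like the tile: the one meant starts nearest to the robot's base.

How it is judged (in metres and radians):
On the way, in this order (a step that is already met when the one before it is completed fails the run):
1. the tile lies flat and square between the corner posts on the spacer, let go, while the tray is still out (horizontal distance between tile and pocket below 0.007 m and z of tile in the frame of pocket between 0.027 and 0.0325 m and angle between the y axis of tile and the y axis of pocket, either way round below 0.09 rad and angle between tile's own z axis and vertical below 0.05 rad and contact force between the fingers and tile below 0.05 N and value of joint tray below 0.08 m), for 0.2 s.
2. the tray with the tile is fully home under the screw, before the foot presses on it (horizontal distance between tile and pocket below 0.007 m and z of tile in the frame of pocket between 0.027 and 0.0325 m and angle between the y axis of tile and the y axis of pocket, either way round below 0.09 rad and angle between tile's own z axis and vertical below 0.05 rad and value of joint tray above 0.155 m and value of joint foot below 0.0008 m), for 0.2 s.
At the end, for the whole second after the job is handed in: The tile sits flat (tilt under 0.05 rad) and square (within 7 mm and 0.09 rad) between the tray's posts on the spacer, the tray is home (joint over 0.155), and the foot bears on the tile, pushed in 3.3 to 6.7 mm, that is, the handle stands a quarter turn (60 to 120 degrees) past the touch, at rest (horizontal distance between tile and pocket below 0.007 m and z of tile in the frame of pocket between 0.027 and 0.0325 m and angle between the y axis of tile and the y axis of pocket, either way round below 0.09 rad and angle between tile's own z axis and vertical below 0.05 rad and value of joint tray above 0.155 m and value of joint foot between 0.0033 and 0.0067 m and velocity of joint handle between -0.05 and 0.05 rad/s and linear speed of tile below 0.02 m/s).
It fails at once if the screw is tightened half a turn past the touch (foot pushed in over 9.8 mm) (value of joint foot above 0.0098 m).
It fails at once if a cup, the jar, the tong or the bowl is moved more than 30 mm (distance of any of cup0, cup1, cup2, glass_jar, bamboo_tong, sugar_bowl from where it was at the start of the episode above 0.03 m).
It also fails if it takes over 72 s, if anything falls off the work surface, if the arm or the gripper's body presses on something with over 40 N, if the wrist force passes 120 N, or if a joint passes its speed limit or range.

## Working session

There is one attempt and no reset: what is moved stays moved. The work goes in short steps, Python scripts to look and compute and a shell command to move; the robot and the scene stay as the last step left them, time stands still between calls to the robot, and variables do not carry over. Pictures are saved under pics/ and viewed, about 8 in all and at most 12, crops included, and the job is handed in when it is done.

```bash
mkdir -p pics; cat > h.py <<'E'
import numpy as np, cv2
from plant import r
from scipy.spatial.transform import Rotation as R
def cloud(name):
    info=r.camera_info(name); im,d=r.capture(name)
    f=210/np.tan(np.radians(info['fovy'])/2)
    v,u=np.mgrid[0:420,0:560]
    p=np.stack([(u-info['cx'])/f*d,(v-info['cy'])/f*d,d],-1)
    T=np.linalg.inv(np.array(info['camera_from_world']))
    w=p@T[:3,:3].T+T[:3,3]; w[d==0]=np.nan
    return im,w
def pose():
    s=r.get_state(); return np.array(s['tcp_pos']),R.from_euler('xyz',s['eef_rot'],degrees=True).as_matrix(),s
def rel(target,yawdir=None):
    "shift in tool axes (cm) to world target; tool y direction angle needed"
    p,M,s=pose(); return np.round(M.T@(np.array(target)-p)*100,2)
E
cat > a.py <<'E'
from h import *
s=r.get_state(); print({k:np.round(v,3) for k,v in s.items()})
for c in ['scene','side']:
    im,w=cloud(c); np.savez(f'{c}0.npz',im=im,w=w); cv2.imwrite(f'pics/{c}0.png',im)
    for q in ['tile','push_plate','press','bamboo_spacer','red_ball','glass_jar','bamboo_tong','sugar_bowl','cup0']:
        for m in r.masks_of(q,c)[:5]:
            x=w[m['pixels']]; x=x[~np.isnan(x[:,0])]
            print(c,q,round(m['score'],2),np.round(m['rect']),np.round(np.median(x,0),3) if len(x) else None, np.round(np.percentile(x[:,2],[2,98]),3) if len(x) else None)
E
python3 a.py
```

```text
{'time_s': np.float64(0.0), 'joints': array([ 8.8412e+01,  2.0592e+01,  6.3300e-01, -2.0000e-02, -7.0136e+01,
       -1.6506e+01]), 'qd': array([-0.059, -0.005,  0.024, -0.039,  0.069,  0.016]), 'joint_torque': array([-0.0000e+00, -5.8273e+01,  2.9305e+01,  6.9970e+00,  7.0000e-03,
       -0.0000e+00]), 'tcp_pos': array([0.21 , 0.641, 0.226]), 'eef_rot': array([  95.293,   89.904, -102.808]), 'contact_force': array([ 0.167, -1.048,  0.047]), 'moment': array([ 0.002,  0.021, -0.011]), 'gripper_width': np.float64(0.088)}
scene tile 0.98 [ 62. 314. 100. 359.] [ 0.514 -0.518  0.015] [0.002 0.018]
scene tile 0.94 [124. 293. 176. 321.] [ 0.533 -0.364  0.015] [-0.001  0.018]
scene tile 0.93 [ 84. 365. 135. 420.] [ 0.69  -0.511  0.015] [0.004 0.018]
scene push_plate 0.82 [212. 220. 290. 291.] [ 0.59  -0.111  0.033] [0.027 0.088]
scene press 0.57 [201. 167. 335. 302.] [0.555 0.052 0.029] [0.005 0.217]
scene bamboo_spacer 0.93 [240. 230. 281. 255.] [ 0.558 -0.042  0.061] [0.054 0.064]
scene bamboo_spacer 0.18 [287. 203. 308. 214.] [0.537 0.109 0.099] [0.088 0.106]
scene glass_jar 0.61 [161. 30
[... 946 characters left out ...]
 [0.009 0.22 ]
side bamboo_spacer 0.19 [286. 246. 294. 254.] [0.545 0.125 0.099] [0.091 0.105]
side red_ball 0.61 [287. 193. 303. 243.] [0.531 0.123 0.216] [-0.001  0.225]
side glass_jar 0.55 [222. 136. 243. 178.] [ 0.69  -0.317  0.079] [0.001 0.123]
side bamboo_tong 0.56 [286. 193. 304. 240.] [0.531 0.123 0.217] [0.    0.225]
side bamboo_tong 0.55 [198. 217. 212. 255.] [ 0.778 -0.037  0.006] [-0.001  0.015]
side sugar_bowl 0.97 [362. 268. 398. 302.] [0.305 0.208 0.027] [0.003 0.051]
side cup0 0.9 [298. 339. 330. 383.] [0.543 0.498 0.221] [0.182 0.251]
side cup0 0.89 [317. 295. 350. 341.] [0.494 0.406 0.223] [0.183 0.251]
side cup0 0.61 [352. 331. 390. 381.] [0.437 0.499 0.222] [0.183 0.251]
```

```bash
cat > b.py <<'E'
from h import *
z=np.load('scene0.npz'); im,w=z['im'],z['w']
c=np.hstack([cv2.resize(im[270:420,40:220],(720,600))])
cv2.imwrite('pics/scene0b.png',cv2.resize(im[150:390,40:340],(800,600),interpolation=cv2.INTER_CUBIC))
def fit(rect,zl,zh,n,nm,w):
    l,t,rr,b=rect; x=w[t:b,l:rr].reshape(-1,3); x=x[(x[:,2]>zl)&(x[:,2]<zh)]
    (cx,cy),(a,bb),an=cv2.minAreaRect((x[:,:2]*1000).astype(np.float32))
    print(nm,len(x),np.round([cx,cy,a,bb,an],1))
fit((120,288,180,325),.011,.02,0,'tile',w)
fit((235,226,285,258),.056,.066,0,'spacer',w)
fit((205,215,292,292),.076,.095,0,'plate',w)
for c in ['scene','side']:
    z=np.load(c+'0.npz'); im,w=z['im'],z['w']
    hsv=cv2.cvtColor(im,cv2.COLOR_BGR2HSV).astype(int)
    x=w[(w[...,2]>.185)&(w[...,0]<.72)&(w[...,0]>.42)&(abs(w[...,1]-.1)<.15)]
    print(c,'high',len(x),np.round(x.min(0),3) if len(x) else 0,np.round(x.max(0),3) if len(x) else 0)
    red=((hsv[...,0]<8)|(hsv[...,0]>172))&(hsv[...,1]>150)&(w[...,2]>.17)&(w[...,0]<.72)&(abs(w[...,1]-.1)<.2)
    if red.any(): print('red',red.sum(),np.round(np.median(w[red],0),3))
z=np.load('side0.npz')
fit((255,150,300,185),.011,.02,0,'tile side',z['w'])
fit((250,175,300,250),.076,.095,0,'plate side',z['w'])
fit((250,175,300,255),.056,.066,0,'spacer side',z['w'])
cv2.imwrite('pics/side0b.png',cv2.resize(z['im'][110:320,190:470],(800,600),interpolation=cv2.INTER_CUBIC))
E
python3 b.py
```

```text
tile 860 [ 531.1 -358.7  110.6   64.3   58.9]
spacer 690 [558.7 -37.5  84.6 129.   13.6]
plate 165 [ 579.9 -169.1   78.7   13.5    9.4]
scene high 424 [0.502 0.041 0.185] [0.561 0.191 0.225]
red 47 [0.514 0.047 0.217]
side high 385 [0.498 0.044 0.186] [0.56  0.194 0.226]
red 38 [0.508 0.055 0.219]
tile side 317 [ 533.5 -360.5  114.8   62.    60.5]
plate side 126 [545.3 -45.7  79.2 279.4  15.8]
spacer side 613 [562.8 -73.8  82.8 201.3  10.2]
```

View pics/scene0b.png

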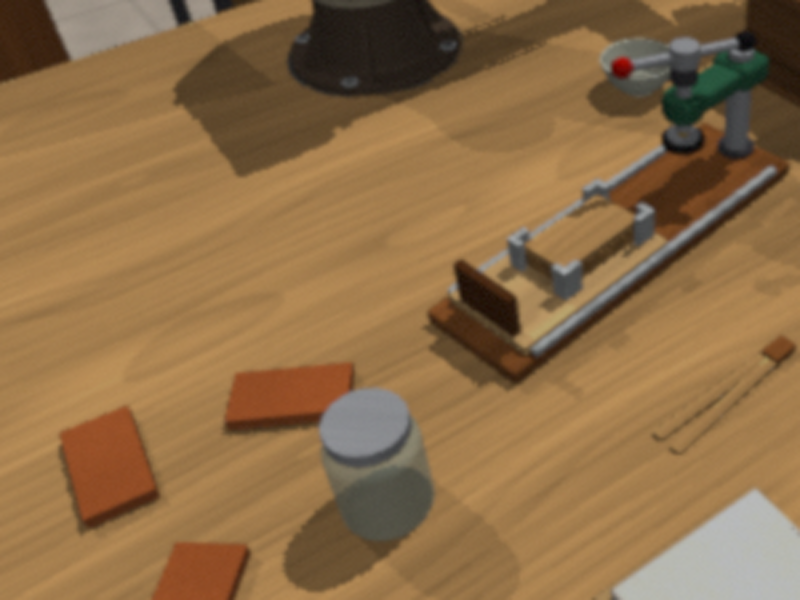

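View pics/side0b.png

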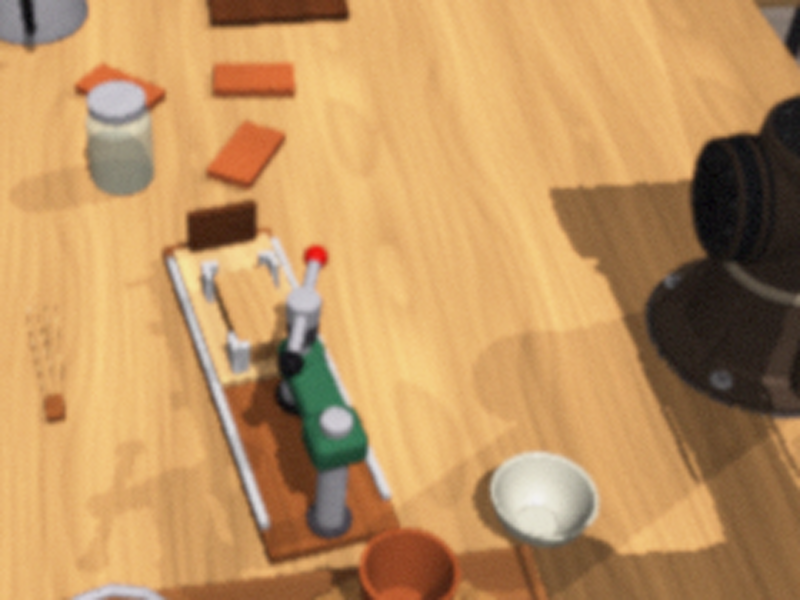

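```bash
cat >> h.py <<'E'
def go(xy,z,jaw):
    "shift (cm, present tool axes), turn about tool x (rad) to bring TCP to xy,z with jaw axis at angle jaw (deg, mod 180)"
    p,M,s=pose(); y=np.degrees(np.arctan2(M[1,1],M[0,1])); d=(jaw-y+90)%180-90
    print('t',round(s['time_s'],2),'tcp',np.round(p,4),'jawyaw',round(y,2),'shift',rel([*xy,z]),'turn rad',np.round(np.radians(d)*np.sign(M[2,0]),3),'alt',np.round(np.radians(d-np.sign(d)*180)*np.sign(M[2,0]),3),'tilt',np.round(M[:,0],3),'F',np.round(s['contact_force'],1),'w',round(s['gripper_width'],4),'j',np.round(s['joints'],1))
E
python3 -c "
from h import *
print(pose()[1].round(3))
go((.532,-.36),.15,-30.3)"
```

```text
[[ 0.    -0.311 -0.951]
 [-0.    -0.951  0.311]
 [-1.    -0.    -0.   ]]
t 1.0 tcp [0.2096 0.6416 0.2266] jawyaw -108.09 shift [  7.66  85.2  -61.75] turn rad -1.358 alt 1.784 tilt [ 0. -0. -1.] F [ 0.3 -0.8  1. ] w 0.0873 j [ 88.4  20.5   0.7   0.  -70.1 -16.5]
```

```bash
python3 -m creep '[[0,0,0,-5,0,0,100],[0,0,0,-5,0,0,100],[0.074,0,0,0,0,-5,100],[0.074,0,0,0,0,-5,100],[0.074,0,0,0,0,-5,100],[0.074,0,0,0,0,-5,100],[0.074,0,0,0,0,-5,100],[0.074,0,0,0,0,-5,100]]' 10; python3 -c "
from h import *
go((.532,-.36),.15,-30.3)"
```

```text
time_s: 1.8
tcp_pos: [0.4723, 0.4976, 0.3263]
eef_rot: [120.2, 90.0, -103.5]
contact_force: [1.0, -0.1, 0.3]
gripper_width: 0.0878
t 1.8 tcp [0.4723 0.4976 0.3263] jawyaw -133.7 shift [ 17.65  57.87 -63.56] turn rad 1.337 alt -1.805 tilt [-0. -0. -1.] F [ 1.  -0.1  0.3] w 0.0878 j [ 62.7  19.3  11.7   0.  -82.3 -16.4]
```

```bash
for i in 1; do python3 -m creep '[[0.072,0,0,0,0,-5,100],[0.072,0,0,0,0,-5,100],[0.072,0,0,0,0,-5,100],[0.072,0,0,0,0,-5,100],[0.072,0,0,0,0,-5,100],[0.072,0,0,0,0,-5,100],[0.072,0,0,0,0,-5,100],[0.072,0,0,0,0,-5,100]]' >/dev/null; python3 -m creep '[[0.072,0,0,0,0,-5,100],[0.072,0,0,0,0,-5,100],[0.072,0,0,0,0,-5,100],[0.072,0,0,0,0,-5,100],[0.072,0,0,0,0,-5,100],[0.072,0,0,0,0,-5,100],[0.072,0,0,0,0,-5,100],[0.072,0,0,0,0,-5,100]]'; done; python3 -c "
from h import *
go((.532,-.36),.2,-30.3)"
```

```text
time_s: 3.4
tcp_pos: [0.6728, -0.2323, 0.3262]
eef_rot: [116.4, 90.0, -173.3]
contact_force: [1.4, 0.7, 0.1]
gripper_width: 0.0879
t 3.4 tcp [ 0.6728 -0.2323  0.3262] jawyaw 160.29 shift [ 12.63   8.95 -16.77] turn rad 0.185 alt -2.957 tilt [-0. -0. -1.] F [1.4 0.7 0.1] w 0.0879 j [ -3.4  22.   15.5   0.  -83.5 -16.3]
```

```bash
python3 -m creep '[[0,0,0,0,0,0,100],[0,0,0,0,0,0,100]]' >/dev/null; python3 -c "
from h import *
go((.532,-.36),.2,-30.3)"
```

```text
t 3.6 tcp [ 0.6727 -0.232   0.3265] jawyaw 160.32 shift [ 12.65   8.94 -16.8 ] turn rad 0.185 alt -2.956 tilt [-0.  0. -1.] F [0.2 0.5 0.3] w 0.0872 j [ -3.4  21.9  15.4  -0.  -83.5 -16.3]
```

```bash
python3 -m creep '[[0,0,0,0,2.24,-4.2,100],[0,0,0,0,2.24,-4.2,100],[0,0,0,0,2.24,-4.2,100],[0,0,0,0,2.22,-4.2,100],[0.0925,0,0,4,0,0,100],[0.0925,0,0,4,0,0,100],[0,0,0,0,0,0,100]]'; python3 - <<'E'
from h import *
go((.532,-.36),.2,-30.3)
im,w=cloud('wrist'); cv2.imwrite('pics/w1.png',im)
for m in r.masks_of('tile','wrist')[:3]:
    x=w[m['pixels']]; x=x[(x[:,2]>.011)&(x[:,2]<.022)]
    if len(x)>50: print(round(m['score'],2),np.round(m['rect']),len(x),np.round(np.median(x[:,2]),4),cv2.minAreaRect((x[:,:2]*1000).astype(np.float32)))
E
```

```text
time_s: 4.3
tcp_pos: [0.5305, -0.3563, 0.2411]
eef_rot: [89.9, 89.5, 149.7]
contact_force: [0.4, -0.1, -0.9]
gripper_width: 0.0879
t 4.3 tcp [ 0.5305 -0.3563  0.2411] jawyaw 149.82 shift [ 4.11 -0.36 -0.24] turn rad 0.002 alt -3.14 tilt [-0.008  0.005 -1.   ] F [ 0.4 -0.1 -0.9] w 0.0879 j [-16.5  17.   -2.4  -0.1 -71.1 -13.6]
0.95 [ 49. 106. 152. 174.] 4678 0.015 ((684.0613403320312, -512.3028564453125), (60.08384323120117, 111.32620239257812), 49.8380012512207)
0.77 [250. 142. 299. 230.] 4162 0.015 ((529.7129516601562, -359.90570068359375), (110.17310333251953, 59.73184585571289), 58.57394790649414)
0.57 [169.   6. 278. 105.] 5664 0.0149 ((503.74786376953125, -518.904052734375), (60.54266357421875, 110.03397369384766), 84.47211456298828)
```

View pics/w1.png

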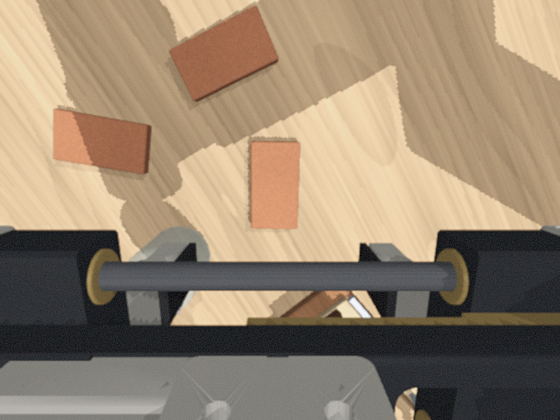

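```bash
python3 -c "
from h import *
go((.5297,-.3599),.1,148.6)"; 
```

```text
t 4.4 tcp [ 0.5335 -0.3582  0.2473] jawyaw 150.13 shift [14.73  0.24 -0.32] turn rad 0.027 alt -3.115 tilt [-0.001 -0.001 -1.   ] F [ 0.8 -1.   1.5] w 0.0878 j [-16.5  16.9  -1.9   0.1 -71.3 -13.4]
```

```bash
python3 -m creep '[[0.027,0,0,4.8,0.24,-0.32,100],[0,0,0,4.8,0,0,100],[0,0,0,4.5,0,0,100],[0,0,0,0,0,0,100],[0,0,0,0,0,0,100]]'; python3 - <<'E'
from h import *
go((.5297,-.3599),.004,148.6)
im,w=cloud('wrist'); cv2.imwrite('pics/w2.png',im)
for m in r.masks_of('tile','wrist')[:3]:
    x=w[m['pixels']]; x=x[(x[:,2]>.011)&(x[:,2]<.022)]
    if len(x)>50: print(round(m['score'],2),np.round(m['rect']),len(x),np.round(np.median(x[:,2]),4),cv2.minAreaRect((x[:,:2]*1000).astype(np.float32)))
E
```

```text
time_s: 4.9
tcp_pos: [0.5311, -0.3608, 0.108]
eef_rot: [-113.0, 89.9, -54.5]
contact_force: [0.5, 0.4, 1.6]
gripper_width: 0.0871
t 4.9 tcp [ 0.5311 -0.3608  0.108 ] jawyaw 148.5 shift [1.04e+01 1.80e-01 1.00e-02] turn rad -0.002 alt 3.14 tilt [ 0.001 -0.002 -1.   ] F [0.5 0.4 1.6] w 0.0871 j [-16.8  22.8 -12.4   0.1 -54.7 -14.8]
0.78 [242. 148. 315. 263.] 8062 0.015 ((526.1022338867188, -366.4191589355469), (94.60437774658203, 60.029415130615234), 58.84426498413086)
0.76 [112.   2. 282.  92.] 9306 0.0149 ((503.7184753417969, -518.548828125), (60.06990051269531, 110.11390686035156), 84.08527374267578)
```

```bash
python3 -m creep '[[0,0,0,4,0.15,0,100],[0,0,0,4,0,0,100],[0,0,0,1.6,0,0,100],[0,0,0,0.8,0,0,100],[0,0,0,0,0,0,100]]'; python3 -m creep '[[0,0,0,0,0,0,40],[0,0,0,0,0,0,40],[0,0,0,0,0,0,40],[0,0,0,0,0,0,40],[0,0,0,0,0,0,40],[0,0,0,0,0,0,40]]' 25;python3 -c "
from h import *
go((.5297,-.3599),.003,148.6)"
```

```text
time_s: 5.5
tcp_pos: [0.5291, -0.36, 0.0029]
eef_rot: [-84.4, 89.9, -26.0]
contact_force: [-0.3, 0.2, 0.3]
gripper_width: 0.0879
time_s: 6.1
tcp_pos: [0.5287, -0.3599, 0.0025]
eef_rot: [-86.3, 89.9, -28.0]
contact_force: [0.3, -1.3, 6.5]
gripper_width: 0.0601
t 6.1 tcp [ 0.5287 -0.3599  0.0025] jawyaw 148.34 shift [-0.05 -0.08  0.05] turn rad -0.005 alt 3.137 tilt [ 0.002 -0.001 -1.   ] F [ 0.3 -1.3  6.5] w 0.0601 j [-16.8  29.5 -18.    0.  -42.4 -14.9]
```

```bash
python3 -m creep '[[0,0,0,-2,0,0,40],[0,0,0,-5,0,0,40],[0,0,0,-5,0,0,40],[0,0,0,-5,0,0,40],[0,0,0,-5,0,0,40],[0,0,0,-5,0,0,40],[0,0,0,-4,0,0,40],[0,0,0,0,0,0,40]]';python3 -c "
from h import *
go((.542,.058),.31,9.6)"
```

```text
time_s: 6.9
tcp_pos: [0.5295, -0.3607, 0.3183]
eef_rot: [-85.4, 89.4, -27.0]
contact_force: [0.5, 0.4, -2.6]
gripper_width: 0.0599
t 6.9 tcp [ 0.5295 -0.3607  0.3183] jawyaw 148.33 shift [ 0.66 20.92 36.3 ] turn rad -0.72 alt 2.421 tilt [ 0.009 -0.004 -1.   ] F [ 0.5  0.4 -2.6] w 0.0599 j [-16.8  14.6   4.    0.1 -78.9 -14.9]
```

```bash
python3 -m creep '[[0,0,0,0,2.6,4.5,40],[0,0,0,0,2.6,4.5,40],[0,0,0,0,2.6,4.5,40],[0,0,0,0,2.6,4.5,40],[0,0,0,0,2.6,4.5,40],[0,0,0,0,2.6,4.5,40],[0,0,0,0,2.6,4.5,40],[0,0,0,0,2.7,4.7,40]]' >/dev/null; python3 -m creep '[[-0.12,0,0,0,0,0,40],[-0.12,0,0,0,0,0,40],[-0.12,0,0,0,0,0,40],[-0.12,0,0,0,0,0,40],[-0.12,0,0,0,0,0,40],[-0.12,0,0,0,0,0,40],[0,0,0,0,0,0,40],[0,0,0,0,0,0,40]]';python3 - <<'E'
from h import *
go((.5584,-.041),.31,9.6)
im,w=cloud('wrist'); cv2.imwrite('pics/w3.png',im); np.savez('w3.npz',im=im,w=w)
for q in ['bamboo_spacer','push_plate','tile']:
  for m in r.masks_of(q,'wrist')[:2]:
    x=w[m['pixels']]; print(q,round(m['score'],2),np.round(m['rect']),np.round(np.nanmedian(x,0),3),cv2.minAreaRect((x[np.isfinite(x[:,0])][:,:2]*1000).astype(np.float32)))
E
```

```text
time_s: 8.5
tcp_pos: [0.5391, 0.0402, 0.3107]
eef_rot: [90.0, 89.9, -170.6]
contact_force: [0.3, -0.5, -3.0]
gripper_width: 0.0598
t 8.5 tcp [0.5391 0.0402 0.3107] jawyaw -170.64 shift [ 0.07 -0.58 -8.33] turn rad -0.004 alt 3.137 tilt [-0.002 -0.    -1.   ] F [ 0.3 -0.5 -3. ] w 0.0598 j [ 25.    5.3  -8.3  -0.  -76.5 -15.7]
bamboo_spacer 0.84 [253.  75. 301. 159.] [ 0.556 -0.048  0.061] ((555.3079223632812, -46.0654411315918), (65.65272521972656, 99.84001159667969), 9.0510892868042)
push_plate 0.81 [234.   3. 320. 159.] [ 0.573 -0.124  0.031] ((563.0050048828125, -87.6697006225586), (113.1255111694336, 188.03610229492188), 9.434212684631348)
tile 0.67 [216. 157. 339. 320.] [0.543 0.015 0.323] ((589.4164428710938, 104.19105529785156), (321.8348083496094, 157.65963745117188), 61.796268463134766)
```

View pics/w3.png

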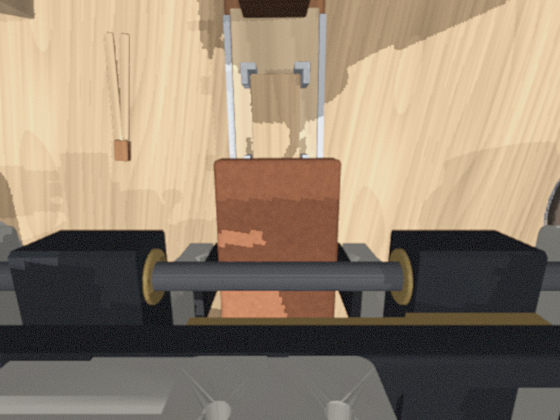

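```bash
cat > c.py <<'E'
from h import *
z=np.load('w3.npz'); w=z['w']; a=np.radians(9.4)
X=np.array([np.cos(a),np.sin(a)]);Y=np.array([-np.sin(a),np.cos(a)])
o=np.array([.5584,-.041])
q=np.stack([(w[...,:2]-o)@X,(w[...,:2]-o)@Y,w[...,2]],-1)*1000
def reg(nm,m):
    x=q[m]; print(nm,len(x),'x',np.round(np.percentile(x[:,0],[1,5,50,95,99]),1),'y',np.round(np.percentile(x[:,1],[1,5,50,95,99]),1))
near=(abs(q[...,0])<60)&(abs(q[...,1])<90)
p=near&(abs(q[...,2]-71.5)<3)
for sx in(-1,1):
  for sy in(-1,1): 
    m=p&(q[...,0]*sx>0)&(q[...,1]*sy>0)
    if m.sum()>5: reg(('post',sx,sy),m)
sp=near&(abs(q[...,2]-61)<3)&(abs(q[...,0])<34)
reg('spacer',sp&(abs(q[...,1])<30))
xy=w[p][:,:2]*1000
pl=(abs(q[...,0])<60)&(q[...,1]<-100)&(q[...,2]>80)&(q[...,2]<95)
reg('plate',pl); print('plate rect',cv2.minAreaRect((w[pl][:,:2]*1000).astype(np.float32)))
# held tile: bottom? visible top face z ~ tcp+13mm
v,u=np.mgrid[0:420,0:560]; t=(v>150)&(v<235)&(u>205)&(u<350)&(w[...,2]>.27)&(w[...,2]<.34)
print('tile z',np.round(np.nanpercentile(w[t][:,2],[5,50,95]),4)); x=w[t]; P=np.array([.5391,.0402])
l=(x[:,:2]-P)@np.stack([X,Y],1)*1000; print('held x',np.percentile(l[:,0],[.5,2,98,99.5]).round(1),'y',np.percentile(l[:,1],[.5,2]).round(1))
E
python3 c.py
```

```text
('post', -1, -1) 208 x [-43.5 -43.3 -38.4 -27.8 -26.6] y [-65.6 -65.3 -58.5 -43.6 -42.7]
('post', -1, 1) 13 x [-44.4 -44.3 -40.7 -37.6 -37.1] y [42.  42.  43.3 43.4 43.4]
('post', 1, -1) 218 x [20.4 21.6 32.1 37.2 37.5] y [-65.6 -65.3 -58.1 -43.7 -42.4]
('post', 1, 1) 18 x [29.  29.7 32.5 36.1 36.3] y [42.  42.  43.3 44.5 44.6]
spacer 2345 x [-33.1 -30.6  -4.1  23.2  25.5] y [-29.1 -26.7  -0.6  26.3  28.8]
plate 161 x [-38.8 -35.2   1.   32.9  35.9] y [-125.3 -125.  -124.3 -123.7 -123.5]
plate rect ((577.1318359375, -164.00918579101562), (77.75623321533203, 2.477949619293213), 8.94571590423584)
tile z [0.3218 0.3231 0.3242]
held x [-29.  -27.9  28.9  29.9] y [-54.6 -54.5]
```

```bash
python3 -c "
from h import *
go((.5549,-.0416),.105,9.5)"
```

```text
t 8.7 tcp [0.5395 0.0403 0.3113] jawyaw -170.53 shift [20.63 -0.18 -8.33] turn rad -0.0 alt 3.141 tilt [-0. -0. -1.] F [-0.3 -0.8 -1.7] w 0.0596 j [ 25.    5.3  -8.3  -0.  -76.5 -15.6]
```

```bash
python3 -m creep '[[0,0,0,0,-0.09,-4.2,40],[0,0,0,0,-0.09,-4.1,40],[0,0,0,4.5,0,0,40],[0,0,0,4.5,0,0,40],[0,0,0,4.5,0,0,40],[0,0,0,4.5,0,0,40],[0,0,0,2.6,0,0,40],[0,0,0,0,0,0,40]]';python3 - <<'E'
from h import *
go((.5549,-.0416),.065,9.5)
im,w=cloud('wrist'); cv2.imwrite('pics/w4.png',im); np.savez('w4.npz',im=im,w=w)
print(rel((.5549,-.0416,.065)))
E
```

```text
time_s: 9.5
tcp_pos: [0.5523, -0.0418, 0.1017]
eef_rot: [90.6, 89.6, -169.9]
contact_force: [-1.0, -0.0, -2.2]
gripper_width: 0.0598
t 9.5 tcp [ 0.5523 -0.0418  0.1017] jawyaw -170.53 shift [ 3.67 -0.29 -0.02] turn rad -0.001 alt 3.141 tilt [-0.008 -0.001 -1.   ] F [-1.  -0.  -2.2] w 0.0598 j [ 15.9  16.1 -23.7  -0.1 -50.6  -6.4]
[ 3.94 -0.07 -0.01]
```

View pics/w4.png

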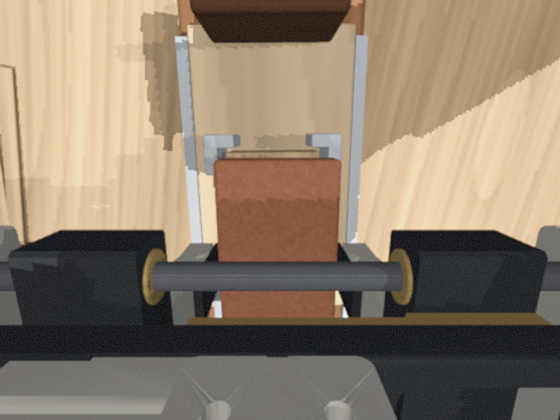

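```bash
python3 - <<'E'
from h import *
z=np.load('w4.npz'); w=z['w']; a=np.radians(9.5)
X=np.array([np.cos(a),np.sin(a)]);Y=np.array([-np.sin(a),np.cos(a)])
o=np.array([.5549,-.0416])
q=np.stack([(w[...,:2]-o)@X,(w[...,:2]-o)@Y,w[...,2]],-1)*1000
v,u=np.mgrid[0:420,0:560]
for nm,m in {'tile':(v>152)&(v<240)&(u>205)&(u<352)&(q[...,2]>100)&(q[...,2]<128),'postL':(v>125)&(v<180)&(u>195)&(u<270)&(abs(q[...,2]-71)<4),'postR':(v>125)&(v<180)&(u>285)&(u<350)&(abs(q[...,2]-71)<4)}.items():
    x=q[m]; print(nm,len(x),np.round([np.percentile(x[:,i],[1,5,50,95,99]) for i in range(3)],1).tolist())
    print(cv2.minAreaRect((w[m][:,:2]*1000).astype(np.float32))[2])
go((.5549,-.0416),.065,9.5)
E
```

```text
tile 10188 [[-31.1, -28.6, -2.4, 24.5, 27.0], [-54.3, -53.4, -36.2, -17.6, -15.8], [107.0, 112.8, 114.1, 115.2, 115.6]]
9.724233627319336
postL 732 [[23.6, 24.8, 35.9, 40.7, 41.2], [-65.8, -65.2, -59.5, -44.8, -42.7], [68.1, 69.6, 70.9, 72.0, 72.4]]
9.469186782836914
postR 588 [[-40.3, -39.6, -33.4, -23.4, -22.5], [-66.3, -65.7, -61.1, -53.6, -51.8], [67.9, 69.5, 70.9, 71.9, 72.3]]
9.423922538757324
t 9.55 tcp [ 0.5543 -0.0416  0.1044] jawyaw -170.47 shift [ 3.94 -0.07 -0.01] turn rad 0.001 alt -3.141 tilt [-0.004 -0.001 -1.   ] F [ 0.2 -0.6 -1.7] w 0.0595 j [ 15.9  16.  -23.5   0.  -50.7  -6.4]
```

```bash
python3 -m creep '[[0,0,0,0,-0.08,0,40],[0,0,0,1,0,0,40],[0,0,0,1,0,0,40],[0,0,0,0.8,0,0,40],[0,0,0,0.6,0,0,40],[0,0,0,0.4,0,0,40],[0,0,0,0,0,0,40]]';python3 -c "
from h import *
go((.5549,-.0416),.065,9.5)"
```

```text
time_s: 10.25
tcp_pos: [0.5556, -0.0412, 0.0668]
eef_rot: [92.8, 89.9, -167.6]
contact_force: [0.8, -0.2, -2.8]
gripper_width: 0.0598
t 10.25 tcp [ 0.5556 -0.0412  0.0668] jawyaw -170.44 shift [ 0.18  0.07 -0.03] turn rad 0.001 alt -3.141 tilt [-0.001 -0.    -1.   ] F [ 0.8 -0.2 -2.8] w 0.0598 j [ 15.9  18.6 -25.7  -0.  -45.7  -6.3]
```

```bash
python3 -m creep '[[0,0,0,0.1,0,0,40],[0,0,0,0.1,0,0,40],[0,0,0,0,0,0,40]]';python3 -m creep '[[0,0,0,0,0,0,80],[0,0,0,0,0,0,80],[0,0,0,0,0,0,80],[0,0,0,0,0,0,80],[0,0,0,-4,0,0,100],[0,0,0,-5,0,0,100],[0,0,0,-5,0,0,100],[0,0,0,-5,0,0,100]]';python3 -c "
from h import *
go((.5549,-.0416),.065,9.5)"
```

```text
time_s: 10.55
tcp_pos: [0.5561, -0.0411, 0.0657]
eef_rot: [-85.7, 90.0, 13.9]
contact_force: [-0.1, -0.4, -4.0]
gripper_width: 0.0597
time_s: 11.35
tcp_pos: [0.5556, -0.0413, 0.2578]
eef_rot: [-96.2, 90.0, 3.4]
contact_force: [2.0, -0.1, -1.1]
gripper_width: 0.0869
t 11.35 tcp [ 0.5556 -0.0413  0.2578] jawyaw -170.43 shift [19.28  0.08 -0.02] turn rad 0.001 alt -3.14 tilt [ 0.  0. -1.] F [ 2.  -0.1 -1.1] w 0.0869 j [ 15.9   8.3 -11.6   0.  -70.   -6.3]
```

```bash
cat > d.py <<'E'
from h import *
import sys
a=np.radians(9.5);X=np.array([np.cos(a),np.sin(a)]);Y=np.array([-np.sin(a),np.cos(a)]);o=np.array([.5552,-.0415])
def loc(w,o=o): return np.stack([(w[...,:2]-o)@X,(w[...,:2]-o)@Y,w[...,2]],-1)*1000
if __name__=='__main__':
  for c in sys.argv[1:]:
    im,w=cloud(c); q=loc(w); cv2.imwrite(f'pics/{c}5.png',im)
    for nm,m in {'tiletop':(abs(q[...,0])<32)&(abs(q[...,1])<65)&(abs(q[...,2]-77)<2.7),'posts':(abs(q[...,0])<48)&(abs(q[...,1])<70)&(abs(q[...,2]-71)<1.5)}.items():
        x=q[m]
        if len(x)>9:
            print(c,nm,len(x),np.round([np.percentile(x[:,i],[1,5,50,95,99]) for i in range(3)],1).tolist(),cv2.minAreaRect(x[:,:2].astype(np.float32)))
            A=np.c_[x[:,:2],np.ones(len(x))]; print('plane slope',np.linalg.lstsq(A,x[:,2],rcond=None)[0].round(4))
E
python3 d.py wrist scene side
```

```text
wrist tiletop 5210 [[-28.1, -25.7, 1.2, 27.8, 30.3], [-53.9, -49.9, -3.2, 48.7, 53.5], [75.2, 75.7, 77.0, 78.1, 78.6]] ((1.0277557373046875, 0.6412544250488281), (59.93168640136719, 109.63773345947266), 0.3319949805736542)
plane slope [-7.00000e-04  3.00000e-04  7.69446e+01]
wrist posts 802 [[-40.8, -39.9, -23.5, 39.5, 40.3], [-66.5, -65.4, -45.3, 63.4, 64.7], [69.6, 69.8, 70.9, 72.1, 72.4]] ((-0.22849273681640625, -0.7348403930664062), (81.59765625, 131.44488525390625), 0.08750245720148087)
plane slope [-4.00000e-04  9.00000e-04  7.09187e+01]
scene tiletop 572 [[-26.1, -24.2, 3.4, 29.7, 31.6], [-53.2, -49.9, -1.5, 50.6, 54.6], [74.5, 75.2, 77.3, 79.2, 79.5]] ((2.5862655639648438, 1.3649559020996094), (59.42210388183594, 111.95122528076172), 0.8621057271957397)
plane slope [-1.80000e-03  1.10000e-03  7.73041e+01]
scene posts 112 [[-39.8, -38.1, 29.9, 41.1, 42.4], [-65.9, -64.3, -45.7, 64.4, 67.1], [69.6, 69.7, 71.1, 72.4, 72.5]] ((1.3028450012207031, 1.1402664184570312), (83.26307678222656, 133.15711975097656), 0.9014747142791748)
plane slope [2.10000e-03 2.00000e-04 7.10769e+01]
side tiletop 389 [[-25.3, -22.9, 4.2, 29.7, 31.3], [-53.6, -49.4, 2.7, 50.6, 54.8], [74.4, 74.8, 77.4, 79.4, 79.6]] ((0.327301025390625, -3.392833709716797), (62.653934478759766, 121.28661346435547), 0.4739897847175598)
plane slope [7.30000e-03 2.90000e-03 7.72992e+01]
side posts 70 [[-36.6, -35.0, 32.8, 41.8, 42.6], [-67.7, -65.8, -2.7, 63.4, 64.9], [69.6, 69.7, 71.1, 72.3, 72.5]] ((4.302234649658203, -0.5272674560546875), (134.94259643554688, 80.28296661376953), 88.68557739257812)
plane slope [ 3.40000e-03 -1.30000e-03  7.10402e+01]
```

View pics/wrist5.png

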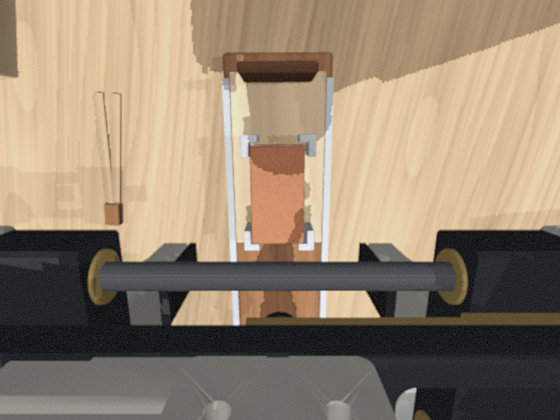

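```bash
python3 -m creep '[[0,0,0,0,0,-4,0],[0,0,0,0,0,-4,0],[0,0,0,0,0,-4,0],[0,0,0,0,0,-3.8,0],[0,0,0,5,0,0,0],[0,0,0,5,0,0,0],[0,0,0,5,0,0,0],[0,0,0,5,0,0,0]]' 20;python3 -m creep '[[0,0,0,0,0,0,0],[0,0,0,0,0,0,0]]';python3 -c "
from h import *
go((.5808,-.1944),.057,9.5)
p=np.array([.5552,-.0415])+.0145*np.array([-.165,.986])
go(p,.057,9.5)"
```

```text
time_s: 12.3
tcp_pos: [0.5813, -0.1971, 0.0532]
eef_rot: [66.3, 90.0, 165.8]
contact_force: [1.8, -0.4, -0.3]
gripper_width: 0.0294
time_s: 12.5
tcp_pos: [0.5819, -0.1971, 0.0554]
eef_rot: [92.3, 89.8, -168.1]
contact_force: [0.6, -0.2, 0.7]
gripper_width: 0.013
t 12.5 tcp [ 0.5819 -0.1971  0.0554] jawyaw -170.4 shift [-0.16  0.06  0.29] turn rad 0.002 alt -3.14 tilt [-0.003 -0.001 -1.   ] F [ 0.6 -0.2  0.7] w 0.013 j [ -0.5  24.  -18.8   0.  -47.3  10.1]
t 12.5 tcp [ 0.5819 -0.1971  0.0554] jawyaw -170.4 shift [-0.16  0.03 17.24] turn rad 0.002 alt -3.14 tilt [-0.003 -0.001 -1.   ] F [ 0.6 -0.2  0.7] w 0.013 j [ -0.5  24.  -18.8   0.  -47.3  10.1]
```

```bash
python3 -m creep '[[0,0,0,0,0,0.6,0],[0,0,0,0,0,0.6,0],[0,0,0,0,0,0.6,0],[0,0,0,0,0,0.8,0],[0,0,0,0,0,1,0],[0,0,0,0,0,1.2,0],[0,0,0,0,0,1.5,0],[0,0,0,0,0,1.5,0]]';python3 -m creep '[[0,0,0,0,0,1.5,0],[0,0,0,0,0,1.5,0],[0,0,0,0,0,1.5,0],[0,0,0,0,0,1.5,0],[0,0,0,0,0,1,0],[0,0,0,0,0,0.8,0],[0,0,0,0,0,0.6,0],[0,0,0,0,0,0.4,0]]';python3 -c "
from h import *
p=np.array([.5552,-.0415])+.0145*np.array([-.165,.986])
go(p,.057,9.5)"
```

```text
time_s: 13.3
tcp_pos: [0.5692, -0.1188, 0.0557]
eef_rot: [-110.8, 90.0, -11.2]
contact_force: [1.6, -4.0, 2.8]
gripper_width: 0.0
time_s: 14.1
tcp_pos: [0.5541, -0.0329, 0.0553]
eef_rot: [83.7, 89.9, -176.8]
contact_force: [-0.6, -2.7, 2.8]
gripper_width: 0.0005
t 14.1 tcp [ 0.5541 -0.0329  0.0553] jawyaw -170.43 shift [-0.17  0.03  0.58] turn rad 0.001 alt -3.14 tilt [-0.001 -0.    -1.   ] F [-0.6 -2.7  2.8] w 0.0005 j [ 16.8  19.3 -26.6  -0.  -44.1  -7.2]
```

```bash
python3 -m creep '[[0,0,0,0,0,0.3,0],[0,0,0,0,0,0.2,0],[0,0,0,0,0,0.1,0],[0,0,0,0,0,0,0]]';python3 -m creep '[[0,0,0,0,0,0.1,0],[0,0,0,0,0,0,0]]'; python3 -m creep '[[0,0,0,0,0,0.1,0],[0,0,0,0,0,0,0]]'
```

```text
time_s: 14.5
tcp_pos: [0.5535, -0.0291, 0.0554]
eef_rot: [146.8, 89.9, -113.7]
contact_force: [2.0, -10.9, -0.6]
gripper_width: 0.0007
time_s: 14.7
tcp_pos: [0.5534, -0.029, 0.0554]
eef_rot: [152.7, 89.8, -107.8]
contact_force: [3.4, -17.6, -1.6]
gripper_width: 0.0005
time_s: 14.9
tcp_pos: [0.5534, -0.029, 0.0554]
eef_rot: [156.9, 89.8, -103.5]
contact_force: [6.9, -23.9, -2.2]
gripper_width: 0.0003
```

```bash
python3 -m creep '[[0,0,0,0,0,-3,0],[0,0,0,0,0,-4,0],[0,0,0,-5,0,-3,0],[0,0,0,-5,0,0,0],[0,0,0,-5,0,0,60],[0,0,0,-5,0,0,60],[0,0,0,-5,0,0,60],[0,0,0,0,0,0,60]]'; cat > e.py <<'E'
from d import *
import sys
for c in sys.argv[1:]:
    im,w=cloud(c); n=len(__import__('glob').glob('pics/*')); cv2.imwrite(f'pics/{c}_{n}.png',im); np.savez(f'{c}6.npz',im=im,w=w)
    print(f'pics/{c}_{n}.png',r.get_state()['time_s'])
    o2=o+.16*Y; q=loc(w,o2)
    m=(abs(q[...,0])<32)&(abs(q[...,1])<65)&(abs(q[...,2]-77)<2.7)
    if m.sum()>20: print(c,'tile',m.sum(),np.round([np.percentile(q[m][:,i],[1,50,99]) for i in range(3)],1).tolist())
    m=(abs(q[...,0])<45)&(abs(q[...,1]+130)<25)&(abs(q[...,2]-84)<7)
    if m.sum()>20: print(c,'plate',np.round([np.percentile(q[m][:,i],[1,50,99]) for i in range(3)],1).tolist())
    hsv=cv2.cvtColor(im,cv2.COLOR_BGR2HSV).astype(int)
    nb=(abs(q[...,0])<110)&(abs(q[...,1])<110)&(q[...,2]>178)&(q[...,2]<245)
    red=nb&((hsv[...,0]<8)|(hsv[...,0]>172))&(hsv[...,1]>130); blk=nb&(hsv[...,2]<50)
    for nm,m in(('red',red),('high',nb),('black',blk)):
        if m.sum()>4: print(c,nm,m.sum(),np.round([np.percentile(q[m][:,i],[1,50,99]) for i in range(3)],1).tolist())
E
python3 e.py scene side
```

```text
time_s: 15.7
tcp_pos: [0.5724, -0.1203, 0.3065]
eef_rot: [-101.2, 89.3, -1.7]
contact_force: [0.3, 0.4, -0.5]
gripper_width: 0.027
pics/scene_11.png 15.75
scene tile 332 [[-27.1, 11.2, 31.8], [-54.5, -19.0, 55.6], [74.6, 77.4, 79.5]]
scene plate [[-37.0, 3.0, 40.3], [-137.4, -132.7, -124.1], [77.3, 85.7, 90.4]]
scene red 48 [[-36.8, -26.8, -19.4], [-73.0, -65.4, -55.3], [207.0, 216.5, 224.2]]
scene high 449 [[-35.7, 6.2, 40.8], [-71.6, -9.0, 65.8], [179.0, 213.0, 224.4]]
scene black 90 [[-4.9, 14.6, 41.6], [-14.5, -2.0, 68.0], [178.3, 194.1, 222.1]]
pics/side_12.png 15.8
side tile 185 [[5.8, 22.0, 31.8], [-54.8, 11.4, 53.9], [74.7, 77.7, 79.7]]
side plate [[-22.0, 11.8, 40.7], [-137.4, -127.7, -122.9], [77.4, 85.4, 90.7]]
side red 39 [[-40.2, -30.5, -20.0], [-67.2, -57.6, -51.1], [209.6, 219.1, 223.7]]
side high 398 [[-37.6, 3.1, 40.7], [-65.7, 8.8, 70.1], [180.8, 216.2, 225.8]]
side black 65 [[-5.3, 31.9, 40.3], [-0.5, 64.4, 70.8], [182.8, 217.3, 223.8]]
```

```bash
python3 - <<'E'
from d import *
for c in ['scene','side']:
    z=np.load(c+'6.npz'); q=loc(z['w'],o+.16*Y)
    m=(np.hypot(q[...,0],q[...,1])<30)&(q[...,2]>80)&(q[...,2]<125)
    h=np.histogram(q[m][:,2],bins=np.arange(80,126,2)); print(c,m.sum(),h[0].tolist())
    v,u=np.where(m); print(u.min(),u.max(),v.min(),v.max())
    cv2.imwrite(f'pics/{c}_c.png',cv2.resize(z['im'][v.min()-60:v.max()+40,u.min()-60:u.max()+60],None,fx=4,fy=4,interpolation=cv2.INTER_CUBIC))
    if c=='scene': keep=cv2.imread('pics/scene_c.png')
go((.5552,-.0415),.2,9.5)
E
```

```text
scene 170 [3, 0, 0, 2, 5, 9, 10, 8, 29, 23, 36, 26, 5, 2, 0, 4, 2, 3, 3, 0, 0, 0]
288 304 200 214
side 67 [4, 0, 0, 2, 2, 3, 5, 10, 11, 11, 10, 4, 5, 0, 0, 0, 0, 0, 0, 0, 0, 0]
285 294 243 259
t 15.8 tcp [ 0.5697 -0.1194  0.2997] jawyaw -170.46 shift [9.98 0.17 7.92] turn rad 0.001 alt -3.141 tilt [ 0.003  0.001 -1.   ] F [ 0.3  0.1 -1.1] w 0.0352 j [  7.4   9.5  -4.8  -0.1 -75.5   2.2]
```

View pics/scene_c.png

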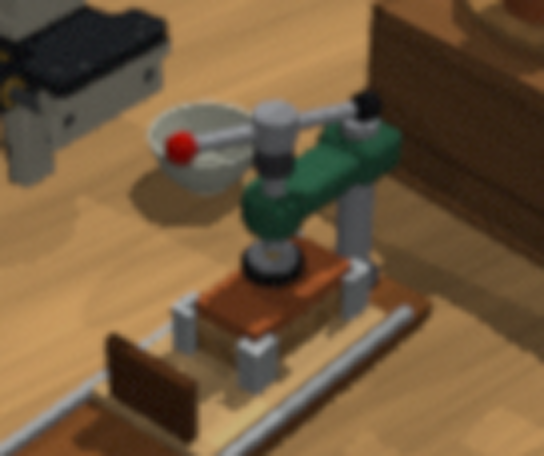

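```bash
python3 - <<'E'
from h import *
p,M,s=pose(); i=r.camera_info('wrist'); T=np.linalg.inv(np.array(i['camera_from_world']))
print('cam in tool mm',(M.T@(T[:3,3]-p)*1000).round(1),'fwd in tool',(M.T@T[:3,2]).round(3),'f',210/np.tan(np.radians(i['fovy'])/2))
E
```

```text
cam in tool mm [-157.2   -0.4  -65.1] fwd in tool [ 0.97  -0.     0.244] f 310.50467683087487
```

```bash
python3 -m creep '[[0,-0.15,0,0,0,0,60],[0,-0.15,0,0,0,0,60],[0,-0.15,0,0,0,0,60],[0,-0.15,0,0,0,0,60],[0,-0.15,0,0,0,0,60],[0,-0.15,0,0,0,0,60],[0,-0.15,0,0,0,0,60],[0,0,0,0,0,0,60]]' >/dev/null; python3 - <<'E'
from d import *
p,M,s=pose(); print(np.round(M,3)); t=o+.16*Y-.092*Y
print(s['time_s'],p,np.degrees(np.arcsin(M[2,0])),rel((*t,.141)))
E
```

```text
[[-0.146 -0.987 -0.068]
 [ 0.862 -0.161  0.48 ]
 [-0.485  0.012  0.874]]
16.6 [ 0.56829009 -0.12161434  0.29111943] -29.019781202169394 [20.33 -0.14 -5.89]
```

```bash
python3 -m creep '[[0,0,0,4,0,-1.2,60],[0,0,0,4,0,-1.2,60],[0,0,0,4,0,-1.2,60],[0,0,0,4,0,-1.2,60],[0,0,0,4,-0.1,-1.1,60],[0,0,0,0,0,0,60],[0,0,0,0,0,0,60]]'; cat > f.py <<'E'
from d import *
import sys
im,w=cloud('wrist'); cv2.imwrite('pics/'+sys.argv[1],im); np.savez('foot.npz',im=im,w=w); q=loc(w,o+.16*Y)
hsv=cv2.cvtColor(im,cv2.COLOR_BGR2HSV)
m=(np.hypot(q[...,0],q[...,1])<30)&(q[...,2]>79.5)&(q[...,2]<125)
v,u=np.where(m); print(m.sum(),u.min(),u.max(),v.min(),v.max())
uc=int(np.median(u))
for k in range(-6,7,6):
  for vv in range(v.min()-3,min(v.max()+14,419),1): 
    if k==0: print(vv,uc,im[vv,uc].tolist(),np.round(q[vv,uc],1).tolist())
E
python3 f.py foot1.png
```

```text
time_s: 17.3
tcp_pos: [0.5455, 0.0236, 0.147]
eef_rot: [0.1, 29.9, 99.8]
contact_force: [-0.2, -0.2, -0.1]
gripper_width: 0.053
1695 254 307 198 247
195 281 [56, 78, 120] [-2.1, -1.1, 76.9]
196 281 [56, 77, 121] [-2.1, 1.7, 76.9]
197 281 [64, 81, 122] [-2.1, 3.7, 77.1]
198 281 [42, 53, 78] [-1.7, -22.8, 87.0]
199 281 [37, 31, 35] [-1.7, -23.4, 88.1]
200 281 [34, 35, 33] [-1.7, -23.1, 88.9]
201 281 [36, 37, 38] [-1.6, -25.3, 90.4]
202 281 [34, 37, 41] [-1.7, -23.9, 90.8]
203 281 [37, 42, 36] [-1.7, -22.6, 91.2]
204 281 [31, 27, 31] [-1.6, -24.5, 92.7]
205 281 [24, 23, 23] [-1.7, -22.8, 93.0]
206 281 [44, 40, 40] [-1.6, -24.5, 94.4]
207 281 [36, 35, 37] [-1.6, -23.9, 95.1]
208 281 [38, 39, 38] [-1.6, -24.4, 96.1]
209 281 [45, 44, 43] [-1.7, -22.6, 96.4]
210 281 [29, 28, 30] [-1.6, -22.8, 97.2]
211 281 [72, 69, 66] [-1.7, -19.4, 97.1]
212 281 [125, 122, 120] [-1.7, -18.7, 97.7]
213 281 [148, 140, 139] [-1.7, -18.0, 98.4]
214 281 [146, 142, 139] [-1.7, -17.3, 99.1]
215 281 [140, 134, 131] [-1.7, -18.1, 100.1]
216 281 [137, 132, 129] [-1.7, -18.7, 101.2]
217 281 [133, 125, 123] [-1.7, -17
[... 1173 characters left out ...]
] [-1.7, -8.3, 122.5]
245 281 [148, 144, 140] [-1.7, -8.9, 123.4]
246 281 [147, 141, 140] [-1.7, -8.2, 124.1]
247 281 [118, 119, 109] [-1.6, -19.4, 126.8]
248 281 [83, 93, 71] [-1.5, -21.2, 127.9]
249 281 [72, 86, 56] [-1.5, -21.8, 128.8]
250 281 [75, 94, 60] [-1.5, -22.5, 129.7]
251 281 [73, 87, 56] [-1.5, -22.2, 130.5]
252 281 [77, 91, 60] [-1.5, -22.4, 131.3]
253 281 [76, 93, 60] [-1.5, -20.8, 131.8]
254 281 [82, 96, 66] [-1.5, -21.9, 132.8]
255 281 [78, 94, 61] [-1.5, -21.1, 133.5]
256 281 [72, 86, 51] [-1.5, -21.4, 134.3]
257 281 [77, 92, 58] [-1.5, -22.3, 135.2]
258 281 [79, 94, 63] [-1.5, -21.9, 135.9]
259 281 [80, 97, 63] [-1.5, -21.5, 136.6]
260 281 [79, 95, 62] [-1.5, -22.4, 137.5]
```

View pics/foot1.png

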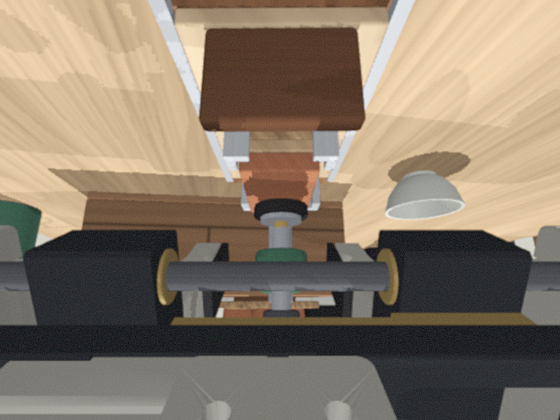

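```bash
python3 -m creep '[[0,0,0,-4,0,1.2,60],[0,0,0,-4,0,1.2,60],[0,0,0,-4,0,1.2,60],[0,0,0,-4,0,1.2,60],[0,0,0,-4,0,1.1,60]]' >/dev/null;  python3 -m creep '[[0,0.15,0,0,0,0,60],[0,0.15,0,0,0,0,60],[0,0.15,0,0,0,0,60],[0,0.15,0,0,0,0,60],[0,0.15,0,0,0,0,60],[0,0.15,0,0,0,0,60],[0,0.15,0,0,0,0,60],[0,0,0,0,0,0,60]]' >/dev/null; python3 - <<'E'
from d import *
t=o+.16*Y-.0005*X; print(t); go(t,.30,-17)
E
```

```text
[0.52829924 0.11622317]
t 18.65 tcp [ 0.5694 -0.1171  0.3004] jawyaw -170.1 shift [-0.1   0.04 23.7 ] turn rad 0.469 alt -2.672 tilt [ 0.004 -0.005 -1.   ] F [ 0.3 -0.5  0.2] w 0.0528 j [  7.9   9.3  -5.1   0.3 -75.4   1.9]
```

```bash
python3 -m creep '[[0,0,0,0,0,4.74,60],[0,0,0,0,0,4.74,60],[0,0,0,0,0,4.74,60],[0,0,0,0,0,4.74,60],[0,0,0,0,0,4.74,60]]' >/dev/null;  python3 -m creep '[[-0.148,0,0,0,0,0,60],[-0.148,0,0,0,0,0,60],[-0.148,0,0,0,0,0,60],[-0.148,0,0,0,0,0,60],[-0.148,0,0,0,0,0,60],[-0.148,0,0,0,0,0,60],[-0.148,0,0,0,0,0,60],[-0.148,0,0,0,0,0,60]]' >/dev/null;python3 -m creep '[[-0.148,0,0,0,0,0,60],[-0.148,0,0,0,0,0,60],[-0.148,0,0,0,0,0,60],[-0.148,0,0,0,0,0,60],[-0.148,0,0,0,0,0,60],[-0.148,0,0,0,0,0,60],[-0.148,0,0,0,0,0,60],[-0.148,0,0,0,0,0,60]]' >/dev/null;python3 -m creep '[[-0.148,0,0,0,0,0,60],[-0.148,0,0,0,0,0,60],[0,0,0,0,0,0,60]]'; python3 - <<'E'
from d import *
t=o+.16*Y-.0005*X; go(t,.204,-17)
E
python3 e.py side
```

```text
time_s: 21.05
tcp_pos: [0.5314, 0.1135, 0.2996]
eef_rot: [159.5, 89.9, 51.7]
contact_force: [0.3, -0.2, 1.4]
gripper_width: 0.0527
t 21.05 tcp [0.5314 0.1135 0.2996] jawyaw -17.76 shift [ 9.56 -0.39 -0.14] turn rad -0.013 alt 3.128 tilt [ 0.001  0.002 -1.   ] F [ 0.3 -0.2  1.4] w 0.0527 j [ 32.7   5.7  -9.2  -0.  -74.9 129.6]
pics/side_16.png 21.1
side tile 186 [[5.9, 21.8, 31.8], [-54.9, 12.1, 54.6], [74.6, 77.3, 79.7]]
side plate [[-21.5, 9.7, 41.5], [-136.5, -127.6, -122.5], [77.2, 85.5, 90.4]]
side red 38 [[-40.9, -31.0, -20.1], [-68.6, -57.7, -49.6], [208.2, 219.0, 223.5]]
side high 395 [[-37.5, 3.0, 40.3], [-67.2, 8.9, 70.6], [182.7, 216.6, 226.6]]
side black 59 [[6.2, 32.4, 40.2], [-0.4, 64.7, 71.1], [187.0, 217.3, 222.8]]
```

```bash
python3 -m creep '[[0,0,0,3,-0.39,-0.14,60],[0,0,0,3,0,0,60],[0,0,0,2,0,0,60],[0,0,0,1,0,0,60],[0,0,0,0.5,0,0,60],[0,0,0,0,0,0,60]]'; python3 -m creep '[[0,0,0,0,0,0,30],[0,0,0,0,0,0,30],[0,0,0,0,0,0,30],[0,0,0,0,0,0,30]]' 15;python3 - <<'E'
from d import *
t=o+.16*Y-.0005*X; go(t,.204,-17)
E
```

```text
time_s: 21.7
tcp_pos: [0.5279, 0.1166, 0.2037]
eef_rot: [132.0, 90.0, 24.1]
contact_force: [0.9, -0.8, -0.3]
gripper_width: 0.0528
time_s: 22.1
tcp_pos: [0.5275, 0.1169, 0.2041]
eef_rot: [167.0, 90.0, 59.2]
contact_force: [-2.1, 1.5, 4.3]
gripper_width: 0.0317
t 22.1 tcp [0.5275 0.1169 0.2041] jawyaw -17.8 shift [0.01 0.1  0.04] turn rad -0.014 alt 3.128 tilt [ 0.     0.001 -1.   ] F [-2.1  1.5  4.3] w 0.0317 j [ 33.3   8.8 -18.3  -0.  -62.9 128.9]
```

```bash
python3 -m creep '[[0.06,0,0,0.019,0,0,20],[0.12,0,0,0.038,0,0,20],[0.12,0,0,0.038,0,0,20],[0.12,0,0,0.038,0,0,20],[0.12,0,0,0.038,0,0,20],[0.12,0,0,0.038,0,0,20],[0.12,0,0,0.038,0,0,20],[0.12,0,0,0.038,0,0,20]]' 30;python3 - <<'E'
from d import *
t=o+.16*Y-.0005*X; go(t,.204,-17); print(r.get_state()['moment'])
E
python3 e.py scene side
```

```text
time_s: 22.9
tcp_pos: [0.5283, 0.1162, 0.2012]
eef_rot: [133.7, 89.9, -25.9]
contact_force: [1.9, -2.8, 1.7]
gripper_width: 0.031
t 22.9 tcp [0.5283 0.1162 0.2012] jawyaw -69.63 shift [-0.28 -0.   -0.01] turn rad -0.918 alt 2.223 tilt [ 0.002 -0.001 -1.   ] F [ 1.9 -2.8  1.7] w 0.031 j [ 33.2   9.  -18.5   0.1 -62.5  77.1]
[-1.32081795 -0.84081031  0.12671906]
pics/scene_17.png 22.95
scene tile 320 [[-27.3, 11.5, 31.6], [-53.9, -19.8, 55.3], [74.6, 77.4, 79.6]]
scene plate [[-37.2, 4.7, 41.2], [-136.9, -132.7, -124.2], [77.2, 85.9, 89.4]]
scene red 5 [[-63.7, -60.4, -59.1], [-24.5, -22.7, -20.4], [203.3, 207.0, 207.6]]
scene high 374 [[-64.1, 13.8, 76.8], [-32.6, 1.3, 32.7], [179.2, 212.1, 239.2]]
scene black 120 [[-3.6, 60.8, 78.0], [-16.2, 5.6, 20.2], [179.0, 208.8, 228.1]]
pics/side_18.png 23.0
side tile 179 [[6.1, 23.2, 31.9], [-53.5, 12.4, 55.8], [74.5, 77.2, 79.6]]
side plate [[-19.6, 13.1, 41.8], [-138.3, -128.4, -122.5], [77.5, 85.8, 90.0]]
side high 242 [[1.5, 28.6, 77.7], [-22.1, 10.5, 31.4], [180.4, 211.3, 232.1]]
side black 83 [[2.6, 64.8, 76.5], [-5.3, 14.6, 24.2], [180.0, 211.4, 220.7]]
```

```bash
R='[]'; python3 -m creep '[[0.12,0,0,0.038,0,0,20],[0.12,0,0,0.038,0,0,20],[0.12,0,0,0.038,0,0,20],[0.12,0,0,0.038,0,0,20],[0.12,0,0,0.038,0,0,20],[0.12,0,0,0.038,0,0,20],[0.12,0,0,0.038,0,0,20],[0.12,0,0,0.038,0,0,20]]' >/dev/null; python3 -m creep '[[0.12,0,0,0.038,0,0,20],[0.12,0,0,0.038,0,0,20],[0.12,0,0,0.038,0,0,20],[0.12,0,0,0.038,0,0,20],[0.12,0,0,0.038,0,0,20],[0.12,0,0,0.038,0,0,20],[0.12,0,0,0.038,0,0,20],[0.12,0,0,0.038,0,0,20]]';python3 - <<'E'
from d import *
t=o+.16*Y-.0005*X; go(t,.204,-17); print(r.get_state()['moment'])
E
python3 -m creep '[[0.12,0,0,0.038,0,0,20],[0.12,0,0,0.038,0,0,20],[0.12,0,0,0.038,0,0,20],[0.12,0,0,0.038,0,0,20],[0.12,0,0,0.038,0,0,20],[0.12,0,0,0.038,0,0,20],[0.12,0,0,0.038,0,0,20],[0.12,0,0,0.038,0,0,20]]'
python3 - <<'E'
from d import *
t=o+.16*Y-.0005*X; go(t,.204,-17); print(r.get_state()['moment'])
E
python3 e.py scene side
```

```text
time_s: 24.6
tcp_pos: [0.527, 0.1145, 0.1951]
eef_rot: [160.9, 89.8, -108.5]
contact_force: [-2.3, -8.9, 5.6]
gripper_width: 0.0316
t 24.6 tcp [0.527  0.1145 0.1951] jawyaw -179.43 shift [-0.89 -0.13  0.17] turn rad 0.307 alt -2.835 tilt [-0.001 -0.003 -1.   ] F [-2.3 -8.9  5.6] w 0.0316 j [ 33.2   9.2 -19.1   0.1 -61.8 -32.7]
[-3.3934067   0.45331529  0.10985369]
time_s: 25.4
tcp_pos: [0.526, 0.115, 0.192]
eef_rot: [-171.4, 89.8, -135.9]
contact_force: [-7.1, -4.7, 9.0]
gripper_width: 0.0315
t 25.4 tcp [0.526 0.115 0.192] jawyaw 125.57 shift [-1.2  -0.03  0.26] turn rad -0.653 alt 2.488 tilt [-0.003 -0.003 -1.   ] F [-7.1 -4.7  9. ] w 0.0315 j [ 33.2   9.3 -19.3   0.  -61.5 -87.7]
[-1.97428166  2.50387207  0.1256084 ]
pics/scene_19.png 25.45
scene tile 302 [[-27.0, 11.3, 31.5], [-53.9, -20.2, 55.4], [74.5, 77.5, 79.6]]
scene plate [[-37.5, 5.1, 40.8], [-136.2, -133.0, -123.5], [77.4, 86.2, 90.0]]
scene red 56 [[55.0, 64.9, 72.7], [18.1, 25.0, 36.4], [193.7, 204.2, 211.1]]
scene high 293 [[-64.7, 16.9, 71.4], [-40.7, -7.0, 34.6], [179.0, 201.1, 218.3]]
scene black 40 [[-65.5, -52.4, 62.0], [-41.8, -35.9, 25.7], [178.2, 197.8, 209.0]]
pics/side_20.png 25.5
side tile 185 [[6.2, 23.3, 31.9], [-53.8, 11.0, 54.7], [74.5, 77.4, 79.7]]
side plate [[-12.3, 15.7, 41.5], [-137.3, -127.8, -122.6], [77.1, 85.0, 90.0]]
side red 61 [[51.6, 61.6, 71.0], [21.3, 33.5, 41.8], [195.0, 205.9, 212.7]]
side high 399 [[-21.0, 14.8, 70.6], [-26.3, 14.2, 40.5], [179.1, 205.8, 239.6]]
side black 23 [[-4.7, 10.8, 15.0], [-20.1, 3.5, 14.0], [178.1, 182.9, 237.0]]
```

```bash
python3 -m creep '[[0.13,0,0,0.04,0,0,20],[0.13,0,0,0.04,0,0,20],[0.13,0,0,0.04,0,0,20],[0.13,0,0,0.04,0,0,20],[0.13,0,0,0.04,0,0,20],[0.13,0,0,0.04,0,0,20],[0.13,0,0,0.04,0,0,20],[0.09,0,0,0.03,0,0,20]]' >/dev/null
python3 -m creep '[[0,0,0,0,0,0,20]]';python3 - <<'E'
from d import *
t=o+.16*Y-.0005*X; go(t,.204,-17); print(r.get_state()['moment'])
E
python3 -m creep '[[0,0,0,0,0,0,60],[0,0,0,0,0,0,60],[0,0,0,0,0,0,60],[0,0,0,-3,0,0,60],[0,0,0,-5,0,0,60],[0,0,0,-4,0,0,60],[0,0,0,0,0,0,60]]'
python3 e.py scene side; python3 -c "
from d import *
go(o,.3,9.5)"
```

```text
time_s: 26.4
tcp_pos: [0.5259, 0.1162, 0.1888]
eef_rot: [-142.3, 89.8, -163.9]
contact_force: [-8.3, -0.8, 10.1]
gripper_width: 0.0315
t 26.4 tcp [0.5259 0.1162 0.1888] jawyaw 68.37 shift [-1.52  0.09  0.22] turn rad 1.49 alt -1.652 tilt [-0.003 -0.001 -1.   ] F [-8.3 -0.8 10.1] w 0.0315 j [ 3.330e+01  9.500e+00 -1.960e+01 -1.000e-01 -6.110e+01 -1.449e+02]
[-0.29726828  3.00062841 -0.09096439]
time_s: 27.1
tcp_pos: [0.5302, 0.1175, 0.3147]
eef_rot: [42.6, 89.4, 21.0]
contact_force: [-0.5, -0.6, -0.3]
gripper_width: 0.0526
pics/scene_21.png 27.15
scene tile 306 [[-27.1, 10.7, 31.6], [-54.4, -20.0, 54.8], [74.5, 77.4, 79.5]]
scene plate [[-37.4, 3.7, 41.3], [-137.1, -133.2, -123.6], [77.1, 85.9, 90.0]]
scene red 53 [[51.2, 61.9, 70.1], [-47.0, -40.2, -29.0], [192.8, 201.0, 207.2]]
scene high 306 [[-64.3, 7.0, 69.2], [-46.4, -11.0, 38.3], [179.0, 200.7, 209.4]]
scene black 29 [[-60.8, -53.8, 21.1], [-19.3, 23.0, 35.2], [178.8, 195.2, 205.6]]
pics/side_22.png 27.2
side tile 174 [[7.9, 23.4, 31.7], [-54.5, 10.9, 54.1], [74.5, 77.5, 79.6]]
side plate [[-34.8, -11.4, 39.9], [-135.9, -127.7, -122.4], [77.2, 86.6, 90.3]]
side red 63 [[49.7, 60.8, 70.0], [-43.4, -30.3, -23.8], [190.4, 201.0, 208.3]]
side high 444 [[-64.5, 2.5, 69.2], [-38.9, 6.7, 44.7], [179.5, 200.6, 210.0]]
side black 31 [[-63.5, -56.2, -49.6], [32.9, 38.7, 44.9], [198.2, 203.0, 208.0]]
t 27.2 tcp [0.5279 0.117  0.3093] jawyaw 68.38 shift [  0.91 -13.73   8.38] turn rad 1.028 alt -2.114 tilt [ 0.002  0.002 -1.   ] F [-0.2 -0.4 -0.6] w 0.0523 j [  33.3    5.2   -8.6   -0.   -76.1 -144.9]
```

```bash
python3 -m creep '[[-0.141,0,0,0,0,0,60],[-0.141,0,0,0,0,0,60],[-0.141,0,0,0,0,0,60],[-0.141,0,0,0,0,0,60],[-0.141,0,0,0,0,0,60],[-0.141,0,0,0,0,0,60],[-0.141,0,0,0,0,0,60],[-0.141,0,0,0,0,0,60]]' >/dev/null
python3 -m creep '[[-0.141,0,0,0,0,0,60],[-0.141,0,0,0,0,0,60],[-0.141,0,0,0,0,0,60],[-0.141,0,0,0,0,0,60],[-0.141,0,0,0,0,0,60],[-0.141,0,0,0,0,0,60],[-0.141,0,0,0,0,0,60],[0,0,0,0,0,0,60]]' >/dev/null
python3 -m creep '[[0,0,0,0,0,-4.8,60],[0,0,0,0,0,-4.8,60],[0,0,0,0,0,-4.8,60],[0,0,0,0,0,-4.8,60],[0,0,0,0,0,-4.8,60]]' >/dev/null
python3 -m creep '[[0,-0.15,0,0,0,0,60],[0,-0.15,0,0,0,0,60],[0,-0.15,0,0,0,0,60],[0,-0.15,0,0,0,0,60],[0,-0.15,0,0,0,0,60],[0,-0.15,0,0,0,0,60],[0,-0.15,0,0,0,0,60],[0,0,0,0,0,0,60]]' >/dev/null; python3 - <<'E'
from d import *
p,M,s=pose(); print(np.round(M,3)); t=o+.16*Y-.092*Y
print(s['time_s'],p,np.degrees(np.arcsin(M[2,0])),rel((*t,.145)))
E
```

```text
[[-0.145 -0.987 -0.065]
 [ 0.862 -0.158  0.482]
 [-0.486  0.014  0.874]]
30.1 [ 0.56637409 -0.12224097  0.30175206] -29.10670566778286 [20.68 -0.35 -6.42]
```

```bash
python3 -m creep '[[0,0,0,4.1,0,-1.2,60],[0,0,0,4,0,-1.3,60],[0,0,0,4.1,0,-1.3,60],[0,0,0,4.1,-0.2,-1.3,60],[0,0,0,4.1,-0.1,-1.2,60],[0,0,0,0,0,0,60],[0,0,0,0,0,0,60]]'; python3 f.py foot2.png | head -45; python3 - <<'E'
import cv2; im=cv2.imread('pics/foot2.png'); cv2.imwrite('pics/foot2c.png',cv2.resize(im[120:270,200:360],None,fx=4,fy=4,interpolation=cv2.INTER_CUBIC))
E
```

```text
time_s: 30.8
tcp_pos: [0.5456, 0.0249, 0.152]
eef_rot: [0.2, 29.9, 99.7]
contact_force: [1.0, -0.1, 0.3]
gripper_width: 0.0527
1816 255 307 183 241
180 281 [56, 74, 117] [-1.4, -23.0, 76.7]
181 281 [51, 58, 88] [-1.4, -22.8, 77.5]
182 281 [33, 34, 40] [-1.4, -23.8, 78.7]
183 281 [27, 31, 30] [-1.4, -24.7, 80.0]
184 281 [41, 38, 36] [-1.4, -23.6, 80.5]
185 281 [32, 32, 32] [-1.4, -25.1, 81.9]
186 281 [37, 33, 35] [-1.4, -25.3, 82.8]
187 281 [40, 39, 38] [-1.4, -24.0, 83.2]
188 281 [35, 28, 30] [-1.4, -23.1, 83.7]
189 281 [28, 35, 29] [-1.4, -24.1, 85.0]
190 281 [42, 45, 46] [-1.4, -23.7, 85.7]
191 281 [32, 27, 32] [-1.4, -22.7, 86.2]
192 281 [33, 34, 34] [-1.4, -22.3, 86.9]
193 281 [29, 31, 33] [-1.4, -22.9, 88.0]
194 281 [60, 60, 60] [-1.4, -19.4, 87.6]
195 281 [113, 111, 107] [-1.4, -17.9, 88.0]
196 281 [141, 136, 135] [-1.4, -18.3, 89.0]
197 281 [143, 137, 136] [-1.4, -19.4, 90.3]
198 281 [144, 138, 138] [-1.4, -18.2, 90.7]
199 281 [140, 134, 132] [-1.4, -18.4, 91.7]
200 281 [132, 128, 124] [-1.4, -16.8, 92.0]
201 281 [124, 120, 117] [-1.5, -13.7, 91.9]
202 281 [129, 121, 118] [-1.
[... 228 characters left out ...]
]
208 281 [147, 140, 140] [-1.5, -8.6, 96.5]
209 281 [144, 140, 137] [-1.5, -9.1, 97.5]
210 281 [147, 142, 139] [-1.5, -9.9, 98.7]
211 281 [141, 135, 133] [-1.5, -7.6, 98.8]
212 281 [147, 141, 139] [-1.5, -7.6, 99.7]
213 281 [145, 140, 136] [-1.5, -7.5, 100.6]
214 281 [145, 139, 137] [-1.5, -8.8, 101.9]
215 281 [143, 140, 137] [-1.5, -7.9, 102.5]
216 281 [146, 142, 138] [-1.5, -8.1, 103.4]
217 281 [147, 142, 139] [-1.5, -8.4, 104.4]
218 281 [150, 145, 140] [-1.5, -8.3, 105.2]
219 281 [144, 139, 136] [-1.5, -8.1, 106.1]
220 281 [145, 141, 136] [-1.4, -9.4, 107.3]
221 281 [145, 140, 137] [-1.5, -7.1, 107.6]
222 281 [144, 137, 136] [-1.4, -8.5, 108.8]
223 281 [149, 145, 141] [-1.4, -8.4, 109.6]
```

View pics/foot2c.png

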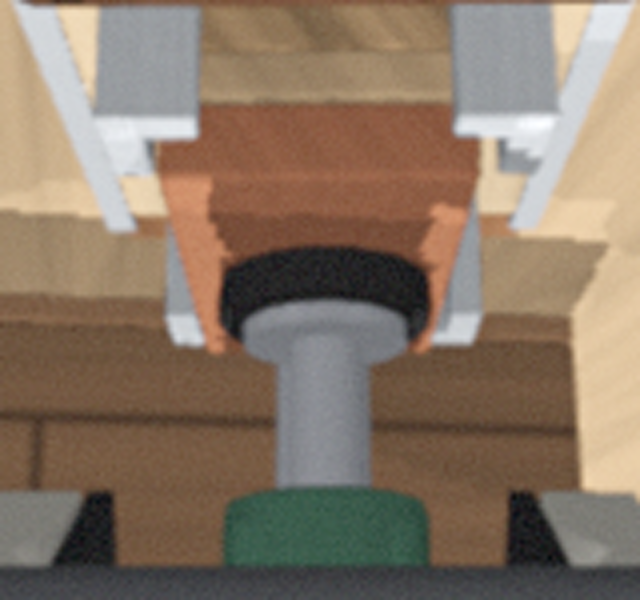

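```bash
python3 -m creep '[[0,0,0,-4.1,0,1.2,60],[0,0,0,-4,0,1.3,60],[0,0,0,-4.1,0,1.3,60],[0,0,0,-4.1,0.2,1.3,60],[0,0,0,-4.1,0.1,1.2,60]]' >/dev/null;  python3 -m creep '[[0,0.15,0,0,0,0,60],[0,0.15,0,0,0,0,60],[0,0.15,0,0,0,0,60],[0,0.15,0,0,0,0,60],[0,0.15,0,0,0,0,60],[0,0.15,0,0,0,0,60],[0,0.15,0,0,0,0,60],[0,0,0,0,0,0,60]]' >/dev/null; python3 -m creep '[[0,0,0,0,0,4.74,60],[0,0,0,0,0,4.74,60],[0,0,0,0,0,4.74,60],[0,0,0,0,0,4.74,60],[0,0,0,0,0,4.74,60]]' >/dev/null;  python3 -m creep '[[-0.149,0,0,0,0,0,60],[-0.149,0,0,0,0,0,60],[-0.149,0,0,0,0,0,60],[-0.149,0,0,0,0,0,60],[-0.149,0,0,0,0,0,60],[-0.149,0,0,0,0,0,60],[-0.149,0,0,0,0,0,60],[0,0,0,0,0,0,60]]'; python3 - <<'E'
from d import *
go((.5278,.1165),.190,68.4)
E
```

```text
time_s: 33.45
tcp_pos: [0.5288, 0.1131, 0.3099]
eef_rot: [-115.9, 89.8, 43.4]
contact_force: [0.4, 0.7, -0.1]
gripper_width: 0.0526
t 33.45 tcp [0.5288 0.1131 0.3099] jawyaw -110.74 shift [11.99 -0.25  0.23] turn rad 0.015 alt -3.127 tilt [ 0.002  0.002 -1.   ] F [ 0.4  0.7 -0.1] w 0.0526 j [ 32.8   5.2  -8.5  -0.  -76.1  36.4]
```

```bash
python3 -m creep '[[0.015,0,0,4,-0.25,0.23,60],[0,0,0,3.5,0,0,60],[0,0,0,2.5,0,0,60],[0,0,0,1.5,0,0,60],[0,0,0,0.5,0,0,60],[0,0,0,0,0,0,60]]'; python3 -m creep '[[0,0,0,0,0,0,30],[0,0,0,0,0,0,30],[0,0,0,0,0,0,30],[0,0,0,0,0,0,20]]' 30; python3 -c "
from d import *
go((.5278,.1165),.190,68.4)"
python3 -m creep '[[-0.055,0,0,-0.018,0,0,20],[-0.055,0,0,-0.018,0,0,20],[-0.055,0,0,-0.018,0,0,20],[-0.055,0,0,-0.018,0,0,20],[0,0,0,0,0,0,20]]'; python3 -c "
from d import *
go((.5278,.1165),.190,68.4)"
python3 -m creep '[[0,0,0,0,0,0,60],[0,0,0,0,0,0,60],[0,0,0,0,0,0,60],[0,0,0,-3,0,0,60],[0,0,0,-5,0,0,60],[0,0,0,-5,0,0,60],[0,0,0,0,0,0,60]]'
python3 e.py scene side
```

```text
time_s: 34.05
tcp_pos: [0.5271, 0.1165, 0.1887]
eef_rot: [-101.1, 90.0, 57.1]
contact_force: [-0.2, -1.0, 0.5]
gripper_width: 0.0525
time_s: 34.45
tcp_pos: [0.5267, 0.1158, 0.1892]
eef_rot: [114.7, 89.9, -86.9]
contact_force: [-0.7, -5.4, 4.4]
gripper_width: 0.031
t 34.45 tcp [0.5267 0.1158 0.1892] jawyaw -111.59 shift [-0.08 -0.1  -0.08] turn rad 0.0 alt -3.141 tilt [ 0.    -0.002 -1.   ] F [-0.7 -5.4  4.4] w 0.031 j [ 33.3   9.4 -19.6   0.1 -61.   35.1]
time_s: 34.95
tcp_pos: [0.5267, 0.1158, 0.1899]
eef_rot: [103.1, 89.9, -85.8]
contact_force: [-1.0, -5.0, 4.9]
gripper_width: 0.0314
t 34.95 tcp [0.5267 0.1158 0.1899] jawyaw -98.92 shift [-0.01 -0.09 -0.1 ] turn rad 0.221 alt -2.92 tilt [ 0.    -0.002 -1.   ] F [-1.  -5.   4.9] w 0.0314 j [ 33.3   9.4 -19.6   0.1 -61.1  47.7]
time_s: 35.65
tcp_pos: [0.5298, 0.1179, 0.3268]
eef_rot: [-150.0, 89.3, 21.0]
contact_force: [-0.3, 0.6, -0.7]
gripper_width: 0.0524
pics/scene_25.png 35.7
scene tile 309 [[-28.1, 9.4, 31.4], [-53.8, -20.4, 55.3], [74.4, 77.4, 79.6]]
scene plate [[-36.9, 4.4, 41.1], [-137.0, -133.3, -124.6], [77.2, 86.0, 90.0]]
scene red 61 [[57.3, 69.2, 76.1], [-32.4, -25.8, -15.1], [190.1, 201.7, 207.8]]
scene high 332 [[-69.4, 8.0, 75.2], [-31.8, -9.8, 24.6], [178.9, 200.9, 210.3]]
scene black 33 [[-68.5, -60.2, 13.8], [-12.5, 11.1, 21.7], [178.6, 198.2, 206.2]]
pics/side_26.png 35.75
side tile 182 [[7.1, 23.2, 31.8], [-56.2, 10.9, 55.1], [74.6, 77.2, 79.6]]
side plate [[-35.0, -8.3, 23.7], [-138.5, -131.1, -122.3], [79.8, 86.3, 90.5]]
side red 65 [[56.2, 67.8, 76.5], [-29.8, -17.9, -9.2], [191.3, 202.5, 210.3]]
side high 455 [[-71.3, 1.6, 75.1], [-26.5, 6.2, 30.0], [179.3, 201.0, 211.5]]
side black 31 [[-69.6, -62.7, 8.2], [7.4, 24.4, 30.1], [179.6, 203.4, 207.6]]
```

```bash
python3 -c "
from plant import r
print(r.close_job(), r.get_state()['time_s'])"
```

```text
the job is handed in; nothing more can be done
the job is handed in; nothing more can be done
```

The trivet is finished and the job is handed in, at about 36 s of the 72 s allowed. No verdict is reported on handing in.

- **Tile:** I picked the terracotta tile nearest the base and laid it on the spacer. After release it sat about 1–2 mm and under 0.5° off the posts, and flat.
- **Tray:** I pushed it until the force rose to about 25 N against the stop. Both fixed cameras showed the tile at +160 mm, which is home, and unchanged at the end.
- **Handle:** I turned it 273.8° clockwise. The ball positions and the 15.2 mm drop in the camera views agreed with that.
- **Quarter turn:** My first estimate of the gap under the foot was 10.2 mm. A second close look showed the foot had dropped only about 9.4–9.6 mm, so the handle stood roughly 104° past the touch. I turned it back 12.6°, leaving it about 90° past, which is about 5 mm of foot travel. The estimate is good to about ±0.5 mm. I did not take another close look at the foot after the turn back.
- **Other things:** I did not re-measure the cups, jar, tong or bowl at the end. The arm never knowingly touched them.

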